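# Fetch the bran tin from behind the mug and the can

## Task

The low round metal tin I need for the compost stands at the back of the wooden rack, behind the mug and the tall food can: move the mug and the can into the empty grey tray, and once both stand there take the tin out and stand it in the middle of the round cork mat. Then, with the tin on the mat, put the mug and the can back on the rack, each within a centimetre of the spot where it itself stood at the start (which way the mug's handle points does not matter). Set everything down upright and let go, and leave the square wooden salt box, the spoon, the can opener and the scoop where they are.

Things in the scene. Friction and masses are not known exactly. Their poses are not given: they have to be found in the camera images.
- mug: White ceramic mug, loose, standing upright on the rack in the front row (nearer the robot). Round body 64 mm in diameter at the rim, 95 mm tall, a handle at the side along its own +y, pointing roughly to the robot at the start. Origin at the centre of its underside, z up. Grip it across the body along its own x axis, clear of the handle. About 0.25 kg.
- can: Tall closed food can, bare steel ends and a paper band, loose, upright on the rack in the front row beside the mug. Diameter 66 mm, 105 mm tall. Origin at the centre of its underside, z up. About 0.35 kg.
- tin: The tin to fetch: low round plain metal tin with a slightly wider closed lid, loose, on the rack in the back row directly behind the mug or the can, about 5 mm from it. Diameter 58 mm at the lid (upper 12 mm), 56 mm below, 45 mm tall. Origin at the centre of its underside, z up. About 0.15 kg.
- saltbox: Low square wooden salt box with a paler lid, 56 x 56 mm, 45 mm tall, loose, in the other place of the back row on the rack. Not to be moved. Origin at the centre of its underside.
- rack: Fixed wooden board, 190 mm along its x (away from the robot) by 250 mm along y, top 15 mm above the worktop; a 12 mm upstand along its far edge reaches 45 mm above the worktop. Holds two rows of two: rows about 34 mm before and beyond its centre, columns about 58 mm either side. Origin at the centre of its underside, on the worktop.
- tray: Fixed shallow grey plastic tray, empty at the start, the side area: 270 mm along its x, 150 mm along its y, rim 20 mm high, walls and floor 5 mm thick (inner floor 5 mm above the worktop). To the left or the right of the rack. Origin at the centre of its underside.
- mat: Fixed round cork mat, 110 mm in diameter, top 8 mm above the worktop, on the other side of the rack from the tray. Origin at the centre of its underside.
- spoon: Wooden spoon 250 mm long lying on the worktop between robot and rack. Bystander. Origin under its middle.
- opener: Steel can opener about 150 mm long lying beyond the rack. Bystander. Origin on its underside near its middle.
- scoop: Red plastic scoop about 160 mm long, 35 mm high, lying beyond the rack. Bystander. Origin on its underside where the handle meets the cup.

How it is judged (in metres and radians):
On the way, in this order (a step that is already met when the one before it is completed fails the run):
1. the mug and the can both stand upright in the tray, let go, while the tin is still on the rack (x of mug in the frame of tray between -0.105 and 0.105 m and y of mug in the frame of tray between -0.045 and 0.045 m and z of each of mug, can in the frame of tray below 0.012 m and linear speed of each of mug, can below 0.02 m/s and angle between each of mug, can's own z axis and vertical below 0.12 rad and contact force between the fingers and mug below 0.3 N and x of can in the frame of tray between -0.105 and 0.105 m and y of can in the frame of tray between -0.045 and 0.045 m and contact force between the fingers and can below 0.3 N and distance of tin from where it was at the start of the episode below 0.03 m), for 0.2 s.
2. the tin stands let go in the middle of the mat while the mug and the can are still in the tray (horizontal distance between tin and mat below 0.015 m and z of tin in the frame of mat below 0.013 m and linear speed of each of tin, mug, can below 0.02 m/s and angle between each of tin, mug, can's own z axis and vertical below 0.12 rad and contact force between the fingers and tin below 0.3 N and x of mug in the frame of tray between -0.105 and 0.105 m and y of mug in the frame of tray between -0.045 and 0.045 m and z of each of mug, can in the frame of tray below 0.012 m and contact force between the fingers and mug below 0.3 N and x of can in the frame of tray between -0.105 and 0.105 m and y of can in the frame of tray between -0.045 and 0.045 m and contact force between the fingers and can below 0.3 N), for 0.2 s.
At the end, for the whole second after the job is handed in: The tin stands upright on the cork mat within 15 mm of its centre; the mug and the can each stand upright within 15 mm of where they themselves stood at the start; all are released and at rest; the salt box is within 20 mm of its start (horizontal distance between tin and mat below 0.015 m and z of tin in the frame of mat below 0.013 m and linear speed of each of tin, mug, can below 0.02 m/s and angle between each of tin, mug, can's own z axis and vertical below 0.12 rad and contact force between the fingers and tin below 0.3 N and distance of each of mug, can from where it was at the start of the episode below 0.015 m and contact force between the fingers and mug below 0.3 N and contact force between the fingers and can below 0.3 N and distance of saltbox from where it was at the start of the episode below 0.02 m); the robot touches nothing.
It fails at once if the mug, can, tin or salt box is tipped (over 30 degrees) (angle between any of mug, can, tin, saltbox's own z axis and vertical above 0.52 rad).
It fails at once if the salt box is moved by more than 20 mm (distance of saltbox from where it was at the start of the episode above 0.02 m).
It fails at once if the spoon, the can opener or the scoop is moved by more than 30 mm (distance of any of spoon, opener, scoop from where it was at the start of the episode above 0.03 m).
It also fails if it takes over 120 s, if anything falls off the work surface, if the arm or the gripper's body presses on something with over 40 N, if the wrist force passes 120 N, or if a joint passes its speed limit or range.

## Robot

A 6-joint arm with a two-finger parallel gripper is mounted at the origin on the work surface. World frame = base frame: x ahead of the robot, y to its left, z up, the work surface at z = 0. Lengths are in mm, angles in rad, forces in N, time in s.
With the tool pointing down it reaches from about 150 to 775 mm from the base axis. Payload 6.1 kg.
Tool frame: the origin (TCP) lies at the very end of the fingers, on their centre line; the grasp point (between the pads) lies 19 mm behind it (env.tcp_to_grasp is the distance from the TCP to the grasp point, in mm); z points along the fingers, y is the line along which they close (so a half turn about z gives the same grasp; the last joint's range is limited). The gripper opens to 85 mm and grips with 20 to 120 N. Pads are 22 mm wide; open, the fingers measure 114 mm over their backs; the gripper's body (76 mm by 85 mm) begins 54 mm behind the grasp point. The pads swing forward as they close: fully open they stand 13 mm farther back than shut.
Start: joints at [1.127, 0.126, -0.04, 1.405, 0, 1.571], TCP at [225.413, 474.128, 231.295] pointing down, gripper open.
Joint ranges: [-2.72, 2.72], [-0.95, 1.95], [-1.27, 1.35], [-1.78, 2.02], [-1.46, 1.47], [-3.14, 3.14]. Speed limits (rad/s): [2.39, 2.39, 3.01, 3.14, 3.14, 3.14].

## Interface

Orientations are given as a rotation vector (axis times angle).
In Python, from cell import observe, cams, workorder, silhouettes, env gives the robot as it stands.
- The arm moves only by the shell command python3 -m jog 'ROWS' [OPENING] [FORCE]. ROWS is text: rows parted by semicolons, each of 4 numbers parted by spaces: the shift along the world's x, y, z in mm, then the turn about the world's z in degrees. A call has 1 to 5 rows; each row shifts and turns the commanded pose from where the row before left it; what a row does not reach is not made up. A row lasts 1/12 s, in which the tool goes at most 41.7 mm and 7.16 degrees, less where a joint would pass 70% of its speed; a pose out of reach is approached as far as the arm can. A call is refused whole if a number of a shift passes 41.7 or a number of a turn 7.16, either way. A call with a gripper value outside its range is refused whole. OPENING is the finger opening in mm, from 0 to 85.4, set as the call begins (- or left out, the last holds). The fingers move at their own pace and stop on an object; FORCE is the grip in N (left out, the last holds). Time passes only in rows, so rows that do not move let the fingers close. It gives the time, the measured TCP pose, the force, the opening and the grip force at its end, in the units of the state.
- observe(): the state, without advancing time (a new reading comes with each control period).
- cams.grab_frame(name): name is "scene" or "top" or "wrist"; returns a dict with "frame" (384x512x3 uint8, red, green, blue), "range_z" (384x512 float32, mm along the optical axis (not along the pixel's ray), 0 where there is no reading), "K" (3x3 intrinsics, pixels), "extrinsics" (4x4, takes a point from camera to world coordinates); the wrist camera has in their place "hand_eye" (4x4, takes a point from camera to tool coordinates, whose origin is the TCP and whose axes are the flange's). Camera axes: x right, y down, z forward; pixel columns grow to the right and rows downward; lengths in mm; the calibration is good to about 2 mm. A picture is of the moment at which its call begins: read the wrist's pose just before it.
- workorder.sign_off(): hands the job in; it is judged then, once.
Trained networks look in the newest picture that a camera, given by its name, has taken for a name from the list of things; names that differ only in an ending like _2 or _b are one class to them, and where a whole thing is asked for, a point or a joint stands for the part that bears it (a point fixed in the world has none). Each returns a list of dicts, best first, with "confidence" (0 to 1); they miss things now and then, are a little off and sometimes report something else, mostly with a low value. They report only what shows in the picture. A call takes as long as a camera call.
- silhouettes(camera, target): "pixels" (384x512 bool, what is visible of it) and "pixel" ([row, column] in pixels, amid what is visible of it).
The state is a dict: "t": time; "joints": joint angles; "qd": joint speeds; "joint_efforts": joint torques, N m; "eef_pos": TCP position; "eef_rot": TCP orientation; "ft_force": force on the tool from outside, world axes, zero at the start; "moment": the same for the moment, N m; "width": opening from 0.0 (shut) to 1.0 (fully open); "grasp_force": force on a finger pad.
Only numpy, scipy, OpenCV 4.12 (cv2) and the standard library are available. Lean on these libraries where they do the work, as an engineer would, in place of code of your own. Each camera call takes 0.05 s, during which the arm holds its last target. There are 200 camera calls.

## Working session

There is one attempt and no reset: what is moved stays moved. The work goes in short steps, Python scripts to look and compute and a shell command to move; the robot and the scene stay as the last step left them, time stands still between calls to the robot, and variables do not carry over. Pictures are saved under pics/ and viewed, at most 14 in all, crops included, and the job is handed in when it is done.

```bash
ls; mkdir -p pics; cat > h.py <<'E'
import numpy as np, cv2
from cell import observe, cams, workorder, silhouettes, env
def cloud(f):
    z=f["range_z"].astype(float); K=f["K"]; v,u=np.mgrid[:384,:512]
    P=np.stack([(u-K[0,2])*z/K[0,0],(v-K[1,2])*z/K[1,1],z],-1)
    T=f["extrinsics"]; W=P@T[:3,:3].T+T[:3,3]; W[z==0]=np.nan
    return W
def save(f,n): cv2.imwrite(f"pics/{n}.png",cv2.cvtColor(f["frame"],cv2.COLOR_RGB2BGR))
def sil(cam,t):
    r=silhouettes(cam,t)
    return r[0] if r else None
def report(cam,W,names):
    for n in names:
        for r in silhouettes(cam,n)[:2]:
            p=W[r["pixels"]]; p=p[~np.isnan(p[:,0])]
            if len(p)<5: continue
            zt=np.percentile(p[:,2],95); q=p[p[:,2]>zt-6]
            (cx,cy),rad=cv2.minEnclosingCircle(q[:,:2].astype(np.float32))
            print(cam,n,round(r["confidence"],2),np.round(r["pixel"]),"n",len(p),"ztop",round(zt),"box",np.round(np.percentile(q,[2,98],axis=0)[:,:2]).tolist(),"circ",round(cx),round(cy),round(rad),"med",np.round(np.median(q,0)))
E
python3 - <<'E'
from h import *
s=observe(); print(s["eef_pos"],s["eef_rot"],s["width"],s["t"])
N=["mug","can","tin","saltbox","rack","tray","mat","spoon","opener","scoop"]
for c in ("top","scene"):
    f=cams.grab_frame(c); save(f,c+"0"); W=cloud(f); np.save(c+"0.npy",W); report(c,W,N)
    print(np.round(f["extrinsics"],2).tolist())
E
```

```text
pics
[225.24446823 473.77051854 230.50909185] [-6.91398795e-01 -3.06416898e+00  2.49317789e-03] 0.9968176269369037 0.0
top mug 0.86 [203. 284.] n 455 ztop 110 box [[549.0, -100.0], [609.0, -41.0]] circ 580 -71 31 med [574. -72. 109.]
top mug 0.36 [203. 240.] n 494 ztop 123 box [[554.0, 21.0], [611.0, 80.0]] circ 582 51 32 med [583.  51. 120.]
top can 0.59 [203. 241.] n 540 ztop 123 box [[554.0, 21.0], [611.0, 81.0]] circ 583 52 33 med [583.  51. 120.]
top saltbox 0.59 [182. 282.] n 373 ztop 64 box [[619.0, -95.0], [670.0, -41.0]] circ 643 -68 36 med [642. -70.  60.]
top rack 0.81 [194. 264.] n 3767 ztop 44 box [[626.0, -127.0], [709.0, 106.0]] circ 676 -10 125 med [701.  -2.  44.]
top tray 0.98 [230. 140.] n 4727 ztop 19 box [[379.0, 265.0], [655.0, 440.0]] circ 519 351 150 med [517. 342.  19.]
top spoon 0.63 [267. 252.] n 583 ztop 21 box [[385.0, -113.0], [419.0, 119.0]] circ 394 8 124 med [394. -51.  18.]
top opener 0.92 [157. 170.] n 587 ztop 19 box [[712.0, 201.0], [761.0, 315.0]] circ 728 264 67 med [736. 230.  16.]
top opener 0.36 [230. 141.] n 4759 ztop 19 box [[379.0, 266.0],
[... 1113 characters left out ...]
on 0.7 [159. 343.] n 2729 ztop 19 box [[383.0, 263.0], [662.0, 439.0]] circ 523 351 151 med [554. 346.  18.]
scene spoon 0.55 [164. 220.] n 378 ztop 20 box [[386.0, -115.0], [414.0, 116.0]] circ 396 4 122 med [399. -53.  17.]
scene opener 0.91 [211. 356.] n 499 ztop 19 box [[715.0, 199.0], [768.0, 313.0]] circ 737 263 67 med [743. 226.  17.]
scene scoop 0.71 [275. 185.] n 1149 ztop 35 box [[724.0, -382.0], [781.0, -229.0]] circ 755 -305 81 med [ 756. -309.   33.]
scene scoop 0.64 [224. 140.] n 893 ztop 11 box [[467.0, -381.0], [564.0, -286.0]] circ 514 -332 56 med [ 518. -333.    8.]
[[0.42, 0.64, -0.64, 1336.45], [0.91, -0.3, 0.3, -348.41], [0.0, -0.71, -0.71, 876.69], [0.0, 0.0, 0.0, 1.0]]
```

```bash
python3 - <<'E'
import cv2
a=cv2.imread("pics/top0.png")[120:290,80:400]
cv2.imwrite("pics/t0c.png",cv2.resize(a,None,fx=2.5,fy=2.5,interpolation=2))
E
```

```text
(no output)
```

View pics/t0c.png

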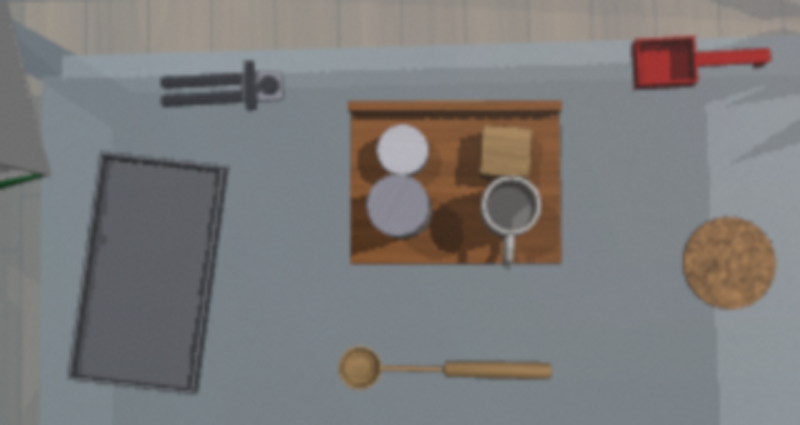

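```bash
python3 - <<'E'
from h import *
for c in ("top","scene"):
    W=np.load(c+"0.npy").reshape(-1,3); W=W[~np.isnan(W[:,0])]
    def sel(x0,x1,y0,y1,z0,z1):
        m=(W[:,0]>x0)&(W[:,0]<x1)&(W[:,1]>y0)&(W[:,1]<y1)&(W[:,2]>z0)&(W[:,2]<z1); return W[m]
    r=sel(350,700,200,480,14,25); R=cv2.minAreaRect(r[:,:2].astype(np.float32)); print(c,"tray",R)
    r=sel(680,730,-140,130,35,55); print("upstand",cv2.minAreaRect(r[:,:2].astype(np.float32)))
    h=sel(500,560,-110,-20,20,105); print("handle",len(h),np.round(h[h[:,2]>40].mean(0)), np.round(h[:,:2].min(0)))
    r=sel(380,440,-150,150,7,30);print("spoon",np.round(r.min(0)),np.round(r.max(0)))
    r=sel(440,590,-420,-260,5,12);print("mat",np.round(r.min(0)),np.round(r.max(0)))
    r=sel(600,690,-110,-30,50,70);print("salt",cv2.minAreaRect(r[:,:2].astype(np.float32)))
E
```

```text
top tray ((522.9885864257812, 387.562744140625), (217.66427612304688, 270.1148986816406), 81.8778076171875)
upstand ((701.4314575195312, -11.958206176757812), (246.75662231445312, 12.396055221557617), 88.54924011230469)
handle 83 [535. -66.  88.] [ 514. -103.]
spoon [ 381. -117.    7.] [425. 132.  27.]
mat [ 441. -415.    5.] [ 586. -260.   12.]
salt ((638.5963745117188, -68.34591674804688), (55.73344039916992, 68.47489929199219), 83.51722717285156)
scene tray ((525.0901489257812, 387.4576416015625), (223.1498260498047, 274.0983581542969), 82.19964599609375)
upstand ((696.0386962890625, -13.291427612304688), (250.2769317626953, 34.158626556396484), 88.51717376708984)
handle 144 [554. -69.  83.] [527. -89.]
spoon [ 382. -118.    7.] [427. 131.  23.]
mat [ 458. -402.    5.] [ 587. -279.   12.]
salt ((639.1477661132812, -70.7984390258789), (57.951942443847656, 75.37174987792969), 87.05380249023438)
```

The top view shows the tray on the left (turned about −8°) and the mat on the right. On the rack, the can is in front of the tin on the left and the mug is in front of the salt box on the right, with its handle towards the robot. I'll take the can first.

```bash

python3 -m jog '18 -21 0 5.1;18 -21 0 5.1;18 -21 0 5.1;18 -21 0 5.1;18 -21 0 5' 85 50
python3 -m jog '18 -21 0 0;18 -21 0 0;18 -21 0 0;18 -21 0 0;18 -21 0 0'
python3 -m jog '18 -21 0 0;18 -21 0 0;18 -21 0 0;18 -21 0 0;18 -21 0 0'
python3 -m jog '18 -21 0 0;18 -21 0 0;18 -21 0 0;18 -21 0 0;17 -24 0 0'
python3 -m jog '0 0 0 0;0 0 0 0'
python3 -c "
from h import *
s=observe();print(s['eef_pos'],s['eef_rot'])
f=cams.grab_frame('top');W=cloud(f);report('top',W,['can','mug'])
f=cams.grab_frame('wrist');save(f,'w1')
z=f['range_z'];print(np.round(f['hand_eye'],2).tolist(),f['K'].tolist())"
```

```text
t: 1.52
eef_pos: [316.0, 368.2, 231.4]
eef_rot: [-0.007, 3.141, 0.0]
ft_force: [0.6, 0.7, 0.1]
width: 0.997
grasp_force: 0.0
t: 1.93
eef_pos: [406.1, 263.0, 231.4]
eef_rot: [0.001, 3.141, 0.0]
ft_force: [-0.4, -0.3, 0.5]
width: 0.997
grasp_force: 0.0
t: 2.35
eef_pos: [496.2, 157.9, 231.4]
eef_rot: [0.001, 3.141, 0.0]
ft_force: [0.1, 0.1, 1.1]
width: 0.997
grasp_force: 0.0
t: 2.77
eef_pos: [585.3, 50.2, 231.2]
eef_rot: [0.0, 3.141, 0.0]
ft_force: [0.4, 0.5, 0.9]
width: 0.993
grasp_force: 0.0
t: 2.93
eef_pos: [584.9, 50.0, 230.7]
eef_rot: [-0.005, -3.141, -0.0]
ft_force: [-0.3, 0.1, 0.8]
width: 0.992
grasp_force: 0.0
[584.87976055  49.99479571 230.65844069] [-4.63638319e-03 -3.14058625e+00 -1.13882684e-04]
[[-0.0, -0.95, -0.32, 81.97], [1.0, -0.0, -0.0, 0.85], [0.0, -0.32, 0.95, -142.82], [0.0, 0.0, 0.0, 1.0]] [[332.5838695317696, 0.0, 251.79039130525024], [0.0, 332.5838695317696, 187.76485421950986], [0.0, 0.0, 1.0]]
```

```bash
cat >> h.py <<'E'
from scipy.spatial.transform import Rotation
def wrist(name=None):
    s=observe(); f=cams.grab_frame("wrist")
    T=np.eye(4); T[:3,:3]=Rotation.from_rotvec(s["eef_rot"]).as_matrix(); T[:3,3]=s["eef_pos"]
    f["extrinsics"]=T@f["hand_eye"]
    if name: save(f,name)
    return f,cloud(f)
E
python3 -c "
from h import *
f,W=wrist();report('wrist',W,['can','mug','tin','saltbox'])"
```

```text
wrist can 0.65 [172. 251.] n 6001 ztop 121 box [[553.0, 24.0], [612.0, 82.0]] circ 583 53 33 med [581.  53. 120.]
wrist mug 0.75 [162. 118.] n 7545 ztop 110 box [[549.0, -100.0], [610.0, -38.0]] circ 580 -69 32 med [579. -71. 110.]
wrist tin 0.57 [228. 250.] n 1605 ztop 61 box [[633.0, 24.0], [676.0, 76.0]] circ 642 50 37 med [655.  50.  60.]
wrist saltbox 0.61 [220. 146.] n 2986 ztop 61 box [[619.0, -94.0], [671.0, -40.0]] circ 637 -66 43 med [647. -63.  60.]
wrist saltbox 0.58 [267. 431.] n 2244 ztop 19 box [[577.0, 109.0], [742.0, 238.0]] circ 659 170 110 med [722. 231.  19.]
```

View pics/w1.png

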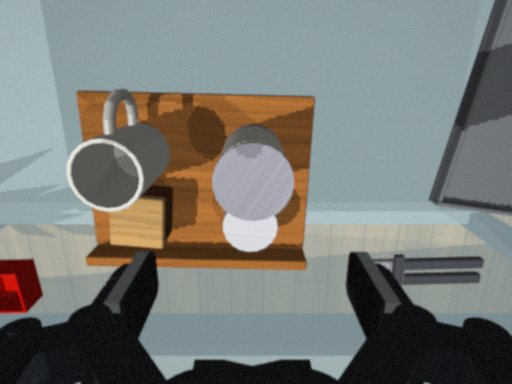

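The wrist view shows the can at row 172, col 251, centred between the fingers. The tin is behind it at (228, 250) and the mug is to the left at (162, 118). I'll go down and grip the can.

```bash

python3 -m jog '-1.5 1.8 -30 0;0 0 -35 0;0 0 -35 0;0 0 -30 0;0 0 -25 0'
python3 -m jog '0 0 0 0;0 0 0 0' | grep -E 'pos|ft'
python3 -m jog '0 0 0 0;0 0 0 0;0 0 0 0;0 0 0 0;0 0 0 0' 40 50
python3 -m jog '0 0 0 0;0 0 0 0;0 0 0 0;0 0 0 0;0 0 0 0'
```

```text
t: 3.8
eef_pos: [581.8, 53.2, 74.0]
eef_rot: [0.0, -3.14, 0.0]
ft_force: [0.0, -0.1, -0.4]
width: 0.995
grasp_force: 0.0
eef_pos: [581.8, 53.0, 75.6]
ft_force: [0.3, -0.0, 0.7]
t: 4.38
eef_pos: [584.6, 53.1, 79.3]
eef_rot: [0.001, 3.137, 0.001]
ft_force: [-0.8, -0.3, 6.5]
width: 0.748
grasp_force: 53.8
t: 4.8
eef_pos: [584.6, 53.1, 79.3]
eef_rot: [0.001, 3.137, 0.001]
ft_force: [-0.5, -0.7, 6.2]
width: 0.745
grasp_force: 53.8
```

```bash

python3 -m jog '0 0 15 0;0 0 25 0;0 0 30 0;0 0 30 0;0 0 0 0'
python3 -m jog '0 30 0 0;0 35 0 0;0 35 0 0;0 35 0 0;-1 35 0 0'
python3 -m jog '-1 35 0 0;-1 35 0 0;0 30 0 0;0 21 0 0;0 0 0 0'
python3 -m jog '0 0 -35 0;0 0 -35 0;0 0 -20 0;0 0 0 0;0 0 0 0'
python3 -c "
from h import *
f=cams.grab_frame('scene');save(f,'s1');W=cloud(f);report('scene',W,['can','mug','tray'])"
```

```text
t: 5.22
eef_pos: [585.7, 53.2, 183.8]
eef_rot: [0.001, 3.131, 0.002]
ft_force: [0.6, 0.1, -2.9]
width: 0.745
grasp_force: 55.7
t: 5.63
eef_pos: [581.9, 224.4, 176.6]
eef_rot: [0.002, 3.141, 0.0]
ft_force: [0.9, -0.5, -1.6]
width: 0.743
grasp_force: 56.0
t: 6.05
eef_pos: [579.3, 348.3, 175.6]
eef_rot: [0.006, -3.141, -0.002]
ft_force: [-0.5, -0.6, -3.1]
width: 0.748
grasp_force: 56.2
t: 6.47
eef_pos: [579.2, 342.9, 85.5]
eef_rot: [-0.002, -3.139, 0.002]
ft_force: [-0.5, 0.3, -1.2]
width: 0.744
grasp_force: 56.3
scene can 0.58 [158. 353.] n 626 ztop 127 box [[564.0, 311.0], [612.0, 368.0]] circ 580 339 34 med [591. 343. 126.]
scene mug 0.83 [192. 230.] n 670 ztop 110 box [[552.0, -102.0], [614.0, -43.0]] circ 582 -71 34 med [586. -71. 109.]
scene mug 0.72 [216. 241.] n 570 ztop 62 box [[620.0, -98.0], [676.0, -44.0]] circ 647 -70 37 med [649. -71.  60.]
scene tray 0.71 [166. 336.] n 1924 ztop 20 box [[384.0, 264.0], [662.0, 418.0]] circ 523 348 152 med [592. 313.  18.]
```

```bash

python3 -m jog '0 0 -8 0;0 0 -5 0;0 0 -2 0;0 0 -1.5 0;0 0 0 0'
python3 -m jog '0 0 0 0;0 0 0 0;0 0 0 0'  85 50
python3 -m jog '0 0 0 0;0 0 0 0;0 0 25 0;0 0 35 0;0 0 35 0'
python3 -c "
from h import *
f=cams.grab_frame('scene');W=cloud(f);report('scene',W,['can','mug'])"
```

```text
t: 7.08
eef_pos: [579.8, 343.8, 69.7]
eef_rot: [-0.001, -3.141, 0.0]
ft_force: [-0.1, 0.3, -2.6]
width: 0.744
grasp_force: 56.3
t: 7.33
eef_pos: [580.2, 344.2, 70.3]
eef_rot: [0.001, 3.141, 0.001]
ft_force: [-0.1, 0.8, -0.4]
width: 0.996
grasp_force: 0.0
t: 7.75
eef_pos: [579.1, 343.5, 164.8]
eef_rot: [-0.001, -3.139, 0.002]
ft_force: [0.5, -0.2, 0.5]
width: 0.998
grasp_force: 0.0
scene can 0.87 [158. 351.] n 797 ztop 111 box [[552.0, 311.0], [612.0, 370.0]] circ 580 340 35 med [583. 339. 110.]
scene mug 0.91 [193. 230.] n 695 ztop 110 box [[553.0, -102.0], [614.0, -42.0]] circ 582 -73 33 med [581. -71. 109.]
```

```bash

python3 -m jog '0 -30 10 0;0 -35 0 0;0 -35 0 0;0 -35 0 0;0 -35 0 0'
python3 -m jog '0 -35 0 0;0 -35 0 0;0 -35 0 0;1 -35 0 0;1 -35 0 0'
python3 -m jog '0 -35 0 0;0 -25 0 0;0 -9.5 0 0;0 0 0 0;0 0 0 0'
python3 -c "
from h import *
f,W=wrist();report('wrist',W,['mug','tin'])"
```

```text
t: 8.32
eef_pos: [579.2, 172.4, 173.6]
eef_rot: [0.0, -3.14, 0.001]
ft_force: [0.2, -0.5, -0.3]
width: 0.994
grasp_force: 0.0
t: 8.73
eef_pos: [581.1, -2.7, 173.7]
eef_rot: [-0.001, -3.14, -0.0]
ft_force: [1.3, -0.0, 0.1]
width: 0.993
grasp_force: 0.0
t: 9.15
eef_pos: [581.6, -70.4, 174.0]
eef_rot: [-0.002, -3.14, -0.001]
ft_force: [-0.8, -0.4, -0.3]
width: 0.996
grasp_force: 0.0
wrist mug 0.87 [192. 253.] n 8542 ztop 110 box [[549.0, -100.0], [609.0, -40.0]] circ 580 -70 32 med [580. -70. 110.]
wrist tin 0.63 [242. 385.] n 3329 ztop 61 box [[622.0, 25.0], [669.0, 75.0]] circ 623 26 64 med [642.  54.  60.]
```

```bash

python3 -m jog '-1 0 -30 0;0 0 -35 0;0 0 -25 0;0 0 -18 0;0 0 0 0'
python3 -m jog '0 0 0 0;0 0 0 0;0 0 0 0;0 0 0 0;0 0 0 0' 40 50
python3 -m jog '0 0 0 0;0 0 0 0;0 0 0 0'
python3 -m jog '0 0 10 0;0 0 20 0;0 0 35 0;0 0 35 0;0 0 35 0'
python3 -m jog '0 0 0 0;0 0 0 0'
```

```text
t: 9.72
eef_pos: [578.2, -68.8, 62.5]
eef_rot: [0.003, -3.135, -0.002]
ft_force: [-1.0, 0.1, 0.2]
width: 0.997
grasp_force: 0.0
t: 10.13
eef_pos: [582.1, -70.4, 68.6]
eef_rot: [0.0, 3.138, 0.0]
ft_force: [0.7, 0.4, 4.0]
width: 0.729
grasp_force: 55.3
t: 10.38
eef_pos: [582.2, -70.4, 68.5]
eef_rot: [0.001, 3.138, 0.001]
ft_force: [-0.0, 0.6, 5.8]
width: 0.73
grasp_force: 55.5
t: 10.8
eef_pos: [579.9, -70.7, 203.2]
eef_rot: [-0.001, -3.14, 0.0]
ft_force: [1.5, -0.6, -3.2]
width: 0.726
grasp_force: 55.5
t: 10.97
eef_pos: [581.9, -70.9, 204.5]
eef_rot: [0.001, 3.137, -0.001]
ft_force: [-0.2, 0.3, -2.5]
width: 0.73
grasp_force: 55.6
```

```bash

python3 -m jog '-8 28 0 0;-9 33 0 0;-9 33 0 0;-9 33 0 0;-9 33 0 0'
python3 -m jog '-9 33 0 0;-9 33 0 0;-9 33 0 0;-9 33 0 0;-9 33 0 0'
python3 -m jog '-9 33 0 0;-9 33 0 0;-9 30 0 0;-6 17.5 0 0;0 0 0 0'
python3 -m jog '0 0 -30 0;0 0 -35 0;0 0 -35 0;0 0 -25 0;0 0 -10 0'
python3 -m jog '0 0 -5 0;0 0 0 0;0 0 0 0;0 0 0 0'
python3 -c "
from h import *
f=cams.grab_frame('scene');W=cloud(f);save(f,'s2');report('scene',W,['can','mug','tin'])"
```

```text
t: 11.38
eef_pos: [535.2, 90.3, 199.8]
eef_rot: [-0.002, -3.138, 0.001]
ft_force: [0.6, 0.4, -1.9]
width: 0.732
grasp_force: 55.8
t: 11.8
eef_pos: [490.2, 255.3, 199.8]
eef_rot: [-0.001, -3.139, 0.003]
ft_force: [0.4, -0.0, -1.7]
width: 0.729
grasp_force: 55.8
t: 12.22
eef_pos: [456.7, 370.6, 199.2]
eef_rot: [0.006, -3.138, 0.002]
ft_force: [0.6, -0.5, -2.6]
width: 0.729
grasp_force: 56.0
t: 12.63
eef_pos: [456.1, 364.8, 60.9]
eef_rot: [-0.002, -3.135, 0.01]
ft_force: [-0.6, 0.0, -3.0]
width: 0.728
grasp_force: 55.9
t: 12.97
eef_pos: [460.0, 368.6, 63.7]
eef_rot: [0.001, 3.139, 0.003]
ft_force: [-0.0, 0.4, -1.4]
width: 0.725
grasp_force: 56.0
scene can 0.78 [156. 351.] n 795 ztop 111 box [[551.0, 310.0], [612.0, 371.0]] circ 582 341 35 med [582. 340. 109.]
scene can 0.51 [162. 226.] n 474 ztop 20 box [[385.0, -114.0], [423.0, 126.0]] circ 402 6 124 med [399. -50.  17.]
scene mug 0.63 [135. 343.] n 472 ztop 103 box [[439.0, 338.0], [493.0, 396.0]] circ 461 365 33 med [479. 371. 102.]
scene mug 0.33 [156. 350.] n 753 ztop 111 box [[553.0, 310.0], [612.0, 369.0]] circ 582 339 34 med [584. 338. 109.]
scene tin 0.74 [204. 280.] n 401 ztop 62 box [[630.0, 21.0], [680.0, 71.0]] circ 655 47 28 med [656.  46.  60.]
```

View pics/s2.png

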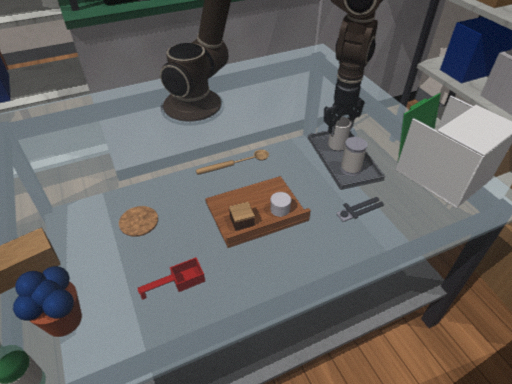

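The scene view shows the mug at (135, 343) and the can at (156, 351), both in the tray, and the tin at (204, 280), now free at the front. I'll lower the mug the last few millimetres and let go.

```bash

python3 -m jog '0 0 -3 0;0 0 -1.5 0;0 0 0 0;0 0 0 0'
python3 -m jog '0 0 0 0;0 0 0 0;0 0 0 0;0 0 0 0'  85 50
python3 -m jog '0 0 25 0;0 0 35 0;0 0 35 0;0 0 10 0;0 0 0 0'
python3 -m jog '11 -26 0 0;15 -30 0 0;15 -30 0 0;15 -30 0 0;15 -30 0 0' | grep pos
python3 -m jog '15 -30 0 0;15 -30 0 0;15 -30 0 0;15 -30 0 0;15 -30 0 0' | grep pos
python3 -m jog '13 -24 0 0;0 0 0 0;0 0 0 0' 
python3 -c "
from h import *
f,W=wrist('w2');report('wrist',W,['tin','saltbox'])
p=W.reshape(-1,3);p=p[~np.isnan(p[:,0])];q=p[(abs(p[:,2]-60)<4)&(p[:,1]>5)&(p[:,1]<95)&(p[:,0]>600)&(p[:,0]<692)]
print(len(q),np.percentile(q,[1,50,99],axis=0))
f=cams.grab_frame('top');W=cloud(f);report('top',W,['can','mug','tin','mat'])"
```

```text
t: 13.5
eef_pos: [459.3, 368.3, 58.5]
eef_rot: [0.001, 3.14, 0.002]
ft_force: [-1.1, -0.4, 5.7]
width: 0.732
grasp_force: 56.7
t: 13.83
eef_pos: [458.9, 367.9, 57.2]
eef_rot: [-0.001, -3.142, 0.0]
ft_force: [0.0, -0.0, 0.5]
width: 0.999
grasp_force: 0.0
t: 14.25
eef_pos: [460.5, 369.2, 166.1]
eef_rot: [0.001, 3.136, 0.006]
ft_force: [0.1, 0.1, 0.1]
width: 0.999
grasp_force: 0.0
eef_pos: [529.7, 220.4, 160.5]
eef_pos: [604.8, 70.3, 160.4]
t: 15.33
eef_pos: [617.7, 46.5, 160.1]
eef_rot: [-0.005, -3.139, -0.0]
ft_force: [-0.3, 0.1, 0.2]
width: 0.994
grasp_force: 0.0
wrist tin 0.65 [217. 254.] n 4364 ztop 61 box [[623.0, 25.0], [675.0, 75.0]] circ 650 50 29 med [648.  50.  60.]
wrist saltbox 0.71 [210. 116.] n 6310 ztop 61 box [[617.0, -94.0], [671.0, -39.0]] circ 638 -50 57 med [642. -67.  60.]
wrist saltbox 0.67 [283. 447.] n 3757 ztop 19 box [[708.0, 201.0], [764.0, 238.0]] circ 689 170 104 med [737. 228.  18.]
3700 [[622.28892908  23.70570048  57.24798121]
 [648.23269405  50.39790967  60.0917551 ]
 [676.25586375  76.85522348  61.57879782]]
top can 0.56 [207. 139.] n 711 ztop 112 box [[548.0, 313.0], [608.0, 371.0]] circ 578 342 33 med [578. 341. 110.]
top mug 0.93 [250. 129.] n 751 ztop 100 box [[427.0, 336.0], [486.0, 398.0]] circ 457 367 32 med [456. 365.  99.]
top mug 0.28 [142. 349.] n 697 ztop 36 box [[723.0, -376.0], [777.0, -228.0]] circ 751 -302 79 med [ 752. -311.   34.]
top tin 0.48 [255. 128.] n 732 ztop 100 box [[427.0, 336.0], [486.0, 396.0]] circ 456 366 32 med [453. 362.  99.]
top mat 0.77 [222. 370.] n 1078 ztop 12 box [[464.0, -380.0], [561.0, -282.0]] circ 511 -332 55 med [ 513. -330.    8.]
```

```bash

python3 -m jog '20 3.5 -5 0;11 0 -25 0;0 0 -30 0;0 0 -35 0;0 0 -20 0'
python3 -m jog '0 0 -15 0;0 0 0 0;0 0 0 0'
python3 -m jog '0 0 0 0;0 0 0 0;0 0 0 0;0 0 0 0;0 0 0 0' 35 40
python3 -m jog '0 0 0 0;0 0 0 0;0 0 0 0'
python3 -m jog '0 0 10 0;0 0 20 0;0 0 30 0;0 0 35 0;0 0 35 0'
python3 -m jog '0 0 0 0;0 0 0 0'
```

```text
t: 16.15
eef_pos: [647.5, 51.9, 43.8]
eef_rot: [0.0, -3.138, 0.0]
ft_force: [-1.2, 0.4, -0.3]
width: 0.997
grasp_force: 0.0
t: 16.4
eef_pos: [648.3, 51.8, 31.9]
eef_rot: [0.0, -3.14, 0.0]
ft_force: [0.2, -0.1, 0.4]
width: 0.991
grasp_force: 0.0
t: 16.82
eef_pos: [650.2, 51.5, 34.6]
eef_rot: [0.001, 3.138, 0.001]
ft_force: [-0.7, 0.8, 7.3]
width: 0.662
grasp_force: 42.9
t: 17.07
eef_pos: [650.3, 51.5, 34.6]
eef_rot: [0.001, 3.138, 0.001]
ft_force: [-1.3, -0.9, 5.8]
width: 0.66
grasp_force: 42.9
t: 17.48
eef_pos: [648.1, 51.3, 163.8]
eef_rot: [-0.001, -3.14, 0.0]
ft_force: [0.3, -0.2, -1.7]
width: 0.665
grasp_force: 43.0
t: 17.65
eef_pos: [650.3, 51.5, 165.8]
eef_rot: [0.001, 3.136, 0.001]
ft_force: [1.4, -0.3, -2.3]
width: 0.662
grasp_force: 43.0
```

```bash

python3 -m jog '-8 -28 0 0;-12 -33 0 0;-12 -33 0 0;-12 -33 0 0;-12 -33 0 0' | grep pos
python3 -m jog '-12 -33 0 0;-12 -33 0 0;-12 -33 0 0;-12 -33 0 0;-12 -33 0 0' | grep pos
python3 -m jog '-12 -33 0 0;-8 -20 0 0;0 -5 0 0;0 0 0 0;0 0 0 0' | grep pos
python3 -m jog '0 0 -30 0;0 0 -30 0;0 0 -30 0;0 0 -20 0;0 0 -10 0' | grep pos
python3 -m jog '0 0 0 0;0 0 0 0;0 0 0 0'
python3 -c "
from h import *
for c in ('top','scene'):
  f=cams.grab_frame(c);W=cloud(f);report(c,W,['tin','mat'])"
```

```text
eef_pos: [591.2, -109.6, 160.7]
eef_pos: [531.2, -274.6, 160.8]
eef_pos: [512.5, -331.0, 161.2]
eef_pos: [511.7, -328.7, 38.7]
t: 19.57
eef_pos: [514.1, -331.6, 44.0]
eef_rot: [-0.001, 3.14, -0.002]
ft_force: [0.3, -0.6, -1.1]
width: 0.665
grasp_force: 43.1
top tin 0.43 [217. 373.] n 63 ztop 126 box [[529.0, -306.0], [532.0, -299.0]] circ 530 -303 4 med [ 529. -302.  129.]
top mat 0.63 [229. 365.] n 543 ztop 12 box [[461.0, -359.0], [561.0, -272.0]] circ 509 -323 57 med [ 494. -313.    9.]
top mat 0.41 [144. 350.] n 716 ztop 36 box [[723.0, -379.0], [777.0, -227.0]] circ 749 -303 79 med [ 753. -312.   33.]
scene tin 0.74 [213. 136.] n 455 ztop 71 box [[490.0, -359.0], [543.0, -308.0]] circ 516 -334 30 med [ 518. -334.   69.]
scene mat 0.94 [225. 139.] n 643 ztop 11 box [[485.0, -384.0], [566.0, -283.0]] circ 516 -333 55 med [ 532. -334.    8.]
```

```bash

python3 -m jog '0 0 -8 0;0 0 -5 0;0 0 -2 0;0 0 -1 0;0 0 0 0'
python3 -m jog '0 0 0 0;0 0 0 0;0 0 0 0;0 0 0 0'  85 50
python3 -m jog '0 0 25 0;0 0 35 0;0 0 35 0;0 0 35 0;0 0 0 0'
python3 -c "
from h import *
f=cams.grab_frame('scene');W=cloud(f);report('scene',W,['tin','mat','mug','can'])
f,W=wrist('w3');report('wrist',W,['tin','mat'])"
```

```text
t: 20.28
eef_pos: [512.6, -331.5, 27.5]
eef_rot: [0.001, 3.141, -0.0]
ft_force: [-4.7, 2.9, 11.3]
width: 0.659
grasp_force: 44.2
t: 20.62
eef_pos: [512.8, -331.5, 25.8]
eef_rot: [-0.001, -3.141, -0.0]
ft_force: [0.1, -0.4, -0.4]
width: 0.996
grasp_force: 0.0
t: 21.03
eef_pos: [515.5, -333.2, 163.8]
eef_rot: [0.001, 3.133, -0.009]
ft_force: [-0.3, -1.5, -0.4]
width: 0.996
grasp_force: 0.0
scene tin 0.6 [216. 134.] n 441 ztop 55 box [[492.0, -359.0], [542.0, -309.0]] circ 517 -332 29 med [ 517. -334.   53.]
scene mat 0.7 [227. 140.] n 575 ztop 10 box [[479.0, -384.0], [567.0, -282.0]] circ 514 -333 56 med [ 534. -336.    8.]
scene mug 0.85 [132. 337.] n 604 ztop 99 box [[430.0, 335.0], [492.0, 395.0]] circ 462 368 35 med [467. 364.  98.]
scene can 0.92 [158. 354.] n 736 ztop 111 box [[552.0, 310.0], [611.0, 370.0]] circ 581 340 34 med [583. 340. 110.]
wrist tin 0.64 [182. 253.] n 4495 ztop 54 box [[486.0, -356.0], [538.0, -306.0]] circ 513 -331 29 med [ 511. -331.   53.]
wrist mat 0.64 [144. 253.] n 6718 ztop 9 box [[461.0, -381.0], [562.0, -280.0]] circ 512 -331 55 med [ 493. -329.    8.]
```

View pics/w3.png

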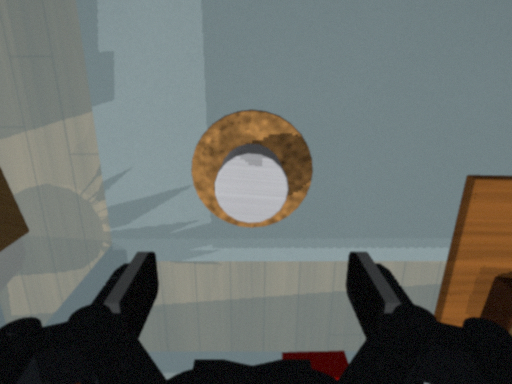

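The wrist view shows the tin at (182, 253), upright in the middle of the mat. Next is the mug.

```bash

python3 -m jog '0 26 0 0;-2 34 0 0;-3 34 0 0;-3 34 0 0;-3 34 0 0' - | grep pos
python3 -m jog '-3 34 0 0;-3 34 0 0;-3 34 0 0;-3 34 0 0;-3 34 0 0' | grep pos
python3 -m jog '-3 34 0 0;-3 34 0 0;-3 34 0 0;-3 34 0 0;-3 34 0 0' | grep pos
python3 -m jog '-3 34 0 0;-3 34 0 0;-3 34 0 0;-3 34 0 0;-2 28 0 0' | grep pos
python3 -m jog '0 0 0 0;0 0 0 0;0 0 0 0' | grep -E 'pos|t:'
python3 -c "
from h import *
f,W=wrist();report('wrist',W,['mug','can']);print(observe()['eef_pos'])"
```

```text
eef_pos: [501.1, -168.1, 155.4]
eef_pos: [486.1, 2.0, 155.6]
eef_pos: [471.1, 172.0, 155.7]
eef_pos: [457.0, 336.5, 155.4]
t: 23.35
eef_pos: [457.5, 333.9, 155.5]
eef_rot: [-0.0, -3.14, 0.002]
wrist mug 0.81 [197. 300.] n 9959 ztop 100 box [[427.0, 339.0], [488.0, 398.0]] circ 458 369 32 med [458. 369. 100.]
wrist can 0.83 [315. 260.] n 7129 ztop 111 box [[546.0, 316.0], [572.0, 371.0]] circ 512 342 66 med [559. 342. 110.]
[458.05264153 333.26155462 156.25016439]
```

```bash

python3 -m jog '0 20 0 0;0 15 0 0;0 0 -30 0;0 0 -35 0;0 0 -20 0'
python3 -m jog '0 0 -13 0;0 0 0 0;0 0 0 0;0 0 0 0'
python3 -m jog '0 0 0 0;0 0 0 0;0 0 0 0;0 0 0 0;0 0 0 0' 40 50
python3 -m jog '0 0 0 0;0 0 0 0;0 0 0 0'
python3 -m jog '0 0 10 0;0 0 20 0;0 0 35 0;0 0 35 0;0 0 35 0'
python3 -m jog '0 0 0 0;0 0 0 0;0 0 0 0'
```

```text
t: 23.92
eef_pos: [457.3, 368.8, 68.5]
eef_rot: [-0.001, -3.14, 0.002]
ft_force: [-0.1, -0.8, -1.2]
width: 0.998
grasp_force: 0.0
t: 24.25
eef_pos: [458.6, 369.8, 59.5]
eef_rot: [0.001, 3.14, 0.002]
ft_force: [-0.4, 0.1, 0.4]
width: 0.999
grasp_force: 0.0
t: 24.67
eef_pos: [459.1, 369.9, 60.0]
eef_rot: [0.001, 3.139, 0.002]
ft_force: [0.8, -2.0, 5.1]
width: 0.73
grasp_force: 55.2
t: 24.92
eef_pos: [459.1, 369.9, 60.0]
eef_rot: [0.001, 3.139, 0.003]
ft_force: [1.0, -1.3, 6.4]
width: 0.723
grasp_force: 55.2
t: 25.33
eef_pos: [457.1, 369.0, 194.7]
eef_rot: [-0.001, -3.14, 0.001]
ft_force: [1.0, 0.2, -2.7]
width: 0.725
grasp_force: 55.5
t: 25.58
eef_pos: [457.5, 369.3, 192.8]
eef_rot: [-0.001, -3.141, 0.001]
ft_force: [-0.3, -0.3, -3.1]
width: 0.729
grasp_force: 55.6
```

```bash

python3 -m jog '8 -27 0 0;9 -33 0 0;9 -33 0 0;9 -33 0 0;9 -33 0 0' | grep pos
python3 -m jog '9 -33 0 0;9 -33 0 0;9 -33 0 0;9 -33 0 0;9 -33 0 0' | grep pos
python3 -m jog '9 -33 0 0;9 -33 0 0;9 -33 0 0;8 -17 0 0;0 0 0 0' | grep pos
python3 -m jog '0 0 -30 0;0 0 -30 0;0 0 -30 0;0 0 -12 0;0 0 0 0' | grep pos
python3 -m jog '0 0 0 0;0 0 0 0;0 0 0 0'
python3 -c "
from h import *
for c in ['top','scene']:
  f=cams.grab_frame(c);W=cloud(f);report(c,W,['mug','saltbox'])"
```

```text
eef_pos: [500.8, 208.6, 191.0]
eef_pos: [545.8, 43.7, 191.0]
eef_pos: [581.8, -74.0, 190.4]
eef_pos: [577.8, -69.5, 85.5]
t: 27.5
eef_pos: [582.7, -70.4, 92.7]
eef_rot: [0.0, 3.14, -0.0]
ft_force: [0.6, -0.3, -1.9]
width: 0.728
grasp_force: 56.0
top saltbox 0.33 [265. 225.] n 293 ztop 16 box [[376.0, 16.0], [425.0, 129.0]] circ 400 71 60 med [398.  93.  13.]
scene mug 0.66 [191. 234.] n 737 ztop 131 box [[555.0, -102.0], [615.0, -44.0]] circ 585 -72 33 med [602. -66. 130.]
scene mug 0.59 [216. 134.] n 465 ztop 55 box [[490.0, -359.0], [542.0, -308.0]] circ 514 -332 31 med [ 517. -334.   53.]
scene saltbox 0.68 [218. 239.] n 510 ztop 62 box [[626.0, -98.0], [675.0, -45.0]] circ 650 -71 36 med [651. -70.  60.]
```

```bash

python3 -m jog '-1 0 -12 0;0 0 -5 0;0 0 -3 0;0 0 -2 0;0 0 0 0' | grep pos
python3 -m jog '0 0 -0.5 0;0 0 0 0;0 0 0 0'
python3 -m jog '0 0 0 0;0 0 0 0;0 0 0 0;0 0 0 0'  85 50
python3 -m jog '0 0 20 0;0 0 30 0;0 0 35 0;0 0 15 0;0 0 0 0'
python3 -c "
from h import *
for c in ['top','scene']:
  f=cams.grab_frame(c);W=cloud(f);report(c,W,['mug','can'])
f,W=wrist();report('wrist',W,['mug'])
"
```

```text
eef_pos: [580.9, -70.5, 70.1]
t: 28.47
eef_pos: [580.9, -70.6, 70.1]
eef_rot: [0.001, 3.141, 0.0]
ft_force: [-3.1, -0.1, 6.7]
width: 0.726
grasp_force: 56.7
t: 28.8
eef_pos: [581.1, -70.6, 68.8]
eef_rot: [0.001, 3.141, -0.0]
ft_force: [0.0, 0.0, -0.3]
width: 0.998
grasp_force: 0.0
t: 29.22
eef_pos: [583.1, -70.8, 173.4]
eef_rot: [0.001, 3.134, -0.001]
ft_force: [0.0, 0.3, 0.9]
width: 0.995
grasp_force: 0.0
top can 0.68 [207. 139.] n 674 ztop 113 box [[548.0, 312.0], [607.0, 369.0]] circ 578 341 33 med [578. 340. 110.]
scene mug 0.78 [192. 230.] n 707 ztop 110 box [[552.0, -103.0], [614.0, -43.0]] circ 582 -73 33 med [583. -72. 109.]
scene mug 0.37 [159. 334.] n 1901 ztop 19 box [[384.0, 264.0], [662.0, 439.0]] circ 522 350 151 med [576. 320.  18.]
scene can 0.93 [156. 350.] n 763 ztop 111 box [[551.0, 311.0], [611.0, 371.0]] circ 581 340 36 med [582. 340. 109.]
wrist mug 0.91 [197. 251.] n 9113 ztop 110 box [[549.0, -100.0], [610.0, -40.0]] circ 580 -70 32 med [581. -70. 110.]
wrist mug 0.68 [308. 503.] n 558 ztop 16 box [[724.0, 198.0], [753.0, 209.0]] circ 737 203 16 med [738. 203.  14.]
```

```bash

python3 -m jog '0 27 8 0;0 33 0 0;0 33 0 0;0 33 0 0;0 33 0 0' | grep pos
python3 -m jog '0 33 0 0;0 33 0 0;0 33 0 0;0 33 0 0;0 33 0 0' | grep pos
python3 -m jog '0 33 0 0;0 33 0 0;-1 24 0 0;0 0 0 0;0 0 0 0' | grep pos
python3 -m jog '0 0 0 0;0 0 0 0' | grep pos
python3 -c "
from h import *
f,W=wrist();report('wrist',W,['can']);print(observe()['eef_pos'])"
```

```text
eef_pos: [580.5, 89.7, 176.3]
eef_pos: [580.4, 255.0, 176.1]
eef_pos: [579.3, 344.5, 175.5]
eef_pos: [580.0, 342.2, 176.6]
[580.14901149 342.15907307 177.01005378]
```

```bash

python3 -m jog '0 0 -30 0;0 0 -35 0;0 1 -25 0;0 0 -17 0;0 0 0 0' | grep pos
python3 -m jog '0 0 0 0;0 0 0 0;0 0 0 0'
python3 -m jog '0 0 0 0;0 0 0 0;0 0 0 0;0 0 0 0;0 0 0 0' 40 50
python3 -m jog '0 0 0 0;0 0 0 0;0 0 0 0'
python3 -m jog '0 0 10 0;0 0 20 0;0 0 35 0;0 0 35 0;0 0 10 0'
python3 -m jog '0 0 0 0;0 0 0 0;0 0 0 0'
```

```text
eef_pos: [577.9, 342.0, 65.4]
t: 31.8
eef_pos: [581.1, 344.7, 72.1]
eef_rot: [0.002, 3.139, 0.003]
ft_force: [0.7, -0.5, 0.2]
width: 0.988
grasp_force: 0.0
t: 32.22
eef_pos: [581.0, 344.7, 72.1]
eef_rot: [0.001, 3.138, 0.002]
ft_force: [-0.7, -2.0, 5.5]
width: 0.746
grasp_force: 53.3
t: 32.47
eef_pos: [580.9, 344.7, 72.1]
eef_rot: [0.001, 3.138, 0.002]
ft_force: [0.3, -1.4, 5.7]
width: 0.746
grasp_force: 53.3
t: 32.88
eef_pos: [581.2, 345.3, 186.3]
eef_rot: [0.001, 3.135, 0.006]
ft_force: [0.6, 1.2, -0.9]
width: 0.742
grasp_force: 55.9
t: 33.13
eef_pos: [579.1, 344.0, 177.4]
eef_rot: [-0.001, -3.139, 0.003]
ft_force: [-0.8, -0.1, -3.1]
width: 0.744
grasp_force: 55.9
```

```bash

python3 -m jog '0 -27 0 0;1 -33 0 0;1 -33 0 0;1 -33 0 0;1 -33 0 0' | grep pos
python3 -m jog '1 -33 0 0;0 -33 0 0;0 -33 0 0;0 -24 0 0;0 -9 0 0' | grep pos
python3 -m jog '0 0 0 0;0 0 0 0' | grep pos
python3 -m jog '0 0 -30 0;0 0 -30 0;0 0 -14 0;0 0 0 0;0 0 0 0' | grep pos
python3 -m jog '0 0 0 0;0 0 0 0;0 0 0 0'
python3 -c "
from h import *
for c in ['scene']:
  f=cams.grab_frame(c);W=cloud(f);report(c,W,['can','mug'])"
```

```text
eef_pos: [582.5, 183.8, 176.9]
eef_pos: [583.5, 50.1, 177.3]
eef_pos: [584.3, 53.6, 178.3]
eef_pos: [584.1, 54.9, 104.8]
t: 34.8
eef_pos: [585.9, 53.9, 107.3]
eef_rot: [-0.0, 3.139, 0.0]
ft_force: [0.3, 0.9, -3.4]
width: 0.744
grasp_force: 56.3
scene can 0.55 [176. 270.] n 819 ztop 147 box [[562.0, 25.0], [616.0, 81.0]] circ 586 54 34 med [594.  55. 145.]
scene mug 0.64 [194. 228.] n 693 ztop 109 box [[552.0, -104.0], [614.0, -44.0]] circ 582 -74 35 med [588. -73. 108.]
```

```bash

python3 -m jog '-1 -1.5 -13 0;0 0 -6 0;0 0 -3 0;0 0 -2 0;0 0 0 0' | grep pos
python3 -m jog '0 0 -1 0;0 0 0 0;0 0 0 0'
python3 -m jog '0 0 0 0;0 0 0 0;0 0 0 0;0 0 0 0'  85 50
python3 -m jog '0 0 20 0;0 0 30 0;0 0 35 0;0 0 25 0;0 0 0 0'
python3 -m jog '-20 0 10 0;-30 0 0 0;-30 0 0 0;-30 0 0 0;-20 0 0 0'
python3 -m jog '0 0 0 0;0 0 0 0;0 0 0 0' | grep t:
python3 -c "
from h import *
for c in ['top','scene']:
  f=cams.grab_frame(c);W=cloud(f);save(f,c+'9');report(c,W,['can','mug','tin','saltbox','mat'])"
```

```text
eef_pos: [584.2, 51.8, 82.3]
t: 35.62
eef_pos: [584.8, 51.8, 82.1]
eef_rot: [0.001, 3.139, -0.0]
ft_force: [-0.2, -0.4, 6.3]
width: 0.746
grasp_force: 56.6
t: 35.95
eef_pos: [583.7, 52.0, 80.5]
eef_rot: [-0.001, -3.141, -0.0]
ft_force: [0.6, -0.6, -0.1]
width: 0.998
grasp_force: 0.0
t: 36.37
eef_pos: [586.2, 52.2, 196.7]
eef_rot: [0.001, 3.133, 0.001]
ft_force: [-0.4, -0.3, -0.1]
width: 0.996
grasp_force: 0.0
t: 36.78
eef_pos: [451.3, 51.9, 200.2]
eef_rot: [-0.001, -3.14, 0.0]
ft_force: [0.1, 0.6, 0.4]
width: 0.994
grasp_force: 0.0
t: 37.03
eef_rot: [0.0, 3.141, 0.0]
top tin 0.7 [224. 376.] n 368 ztop 56 box [[488.0, -357.0], [536.0, -307.0]] circ 513 -331 29 med [ 511. -331.   53.]
top tin 0.62 [141. 349.] n 614 ztop 36 box [[723.0, -376.0], [777.0, -227.0]] circ 751 -302 78 med [ 752. -309.   33.]
top saltbox 0.95 [181. 282.] n 391 ztop 63 box [[619.0, -95.0], [671.0, -41.0]] circ 644 -68 37 med [645. -69.  60.]
top saltbox 0.3 [222. 375.] n 384 ztop 56 box [[488.0, -358.0], [536.0, -307.0]] circ 513 -331 29 med [ 513. -331.   53.]
top mat 0.68 [226. 359.] n 652 ztop 12 box [[461.0, -381.0], [561.0, -281.0]] circ 512 -332 54 med [ 510. -321.    8.]
scene can 0.62 [180. 266.] n 852 ztop 121 box [[554.0, 18.0], [616.0, 77.0]] circ 583 47 35 med [586.  47. 120.]
scene mug 0.96 [193. 232.] n 726 ztop 110 box [[553.0, -104.0], [613.0, -43.0]] circ 583 -72 33 med [585. -73. 109.]
scene tin 0.85 [217. 135.] n 417 ztop 55 box [[491.0, -358.0], [541.0, -309.0]] circ 515 -333 29 med [ 518. -334.   53.]
scene tin 0.33 [183. 268.] n 843 ztop 122 box [[554.0, 18.0], [616.0, 77.0]] circ 583 47 35 med [586.  47. 120.]
scene saltbox 0.95 [214. 242.] n 498 ztop 62 box [[621.0, -98.0], [675.0, -46.0]] circ 648 -72 35 med [649. -72.  60.]
scene mat 0.74 [228. 143.] n 494 ztop 11 box [[484.0, -381.0], [566.0, -284.0]] circ 515 -333 54 med [ 536. -332.    8.]
```

View pics/scene9.png

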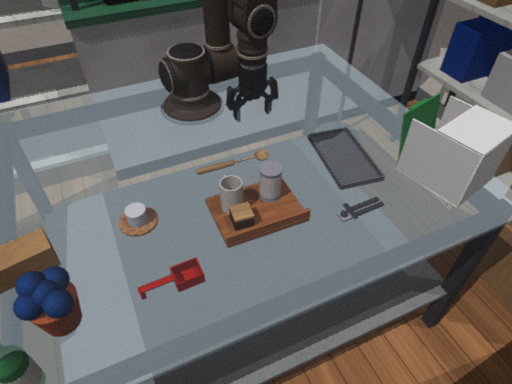

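The scene view shows the can at (180, 266) and the mug at (193, 232) back on the rack. They are within about 4.5 mm and 1.5 mm of where they started. The tin is centred on the mat at (217, 135), and the arm is clear of everything.

```bash
python3 -c "
from cell import workorder
print(workorder.sign_off())"
```

```text
the job is handed in; nothing more can be done
None
```

The job is handed in, though sign-off returned no verdict: the tin stands in the middle of the cork mat, and by the last camera readings the mug is back within about 2 mm of its starting spot, the can within about 5 mm, and the salt box has not moved.

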